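# Start a timed boil on the kitchen hob

## Task

Start the timed boil with closed fingers, by pressing only: first switch on the hob by pressing down the raised half of its orange rocker, then press the green start key fully in, and then press the blue plunger of the white kitchen timer fully down. Do not press the red key, do not pick up, tip or push the timer along, and leave the pan and the other things where they stand.

Things in the scene. Friction and masses are not known exactly. Their poses are not given: they have to be found in the camera images.
- hob: portable induction hob, fixed, white with black glass, 380 (its x) by 300 (its y) mm, top 60 mm above the counter; origin under its centre, x points from the control strip (edge on the robot's side) to the back. The grey control strip carries a rocker and two keys 140 mm to -x of the origin, at y = -95, 0 and +95 mm; which sits where varies
- rocker (a joint): orange rocker switch, black housing, on the control strip: two halves 26 (hob x) by 30 mm in a shallow V, axle along the hob's y, 11 mm above the strip. -0.18 to -0.14 rad at the start = off, the half farther from the robot raised; +0.18 = on, that half down and level; over 0.12 counts as on. Stays where left (friction, about 2.5 N at mid-half)
- rocker_far (a point): point on the top face of the rocker's far half, 17 mm from the axle to the hob's +x, the place to press; moves about 6 mm down to z = 74 mm above the counter when on
- green_key (a joint): travel of the green round start key, 0 out, 0.006 m fully in, moves straight down; over 0.0045 counts as in. About 4 N of friction, then it stays in
- green_key_top (a point): centre of the top of the green key, 30 mm diameter, 12 mm above the hob's top when out
- red_key (a joint): travel of the red round cancel key (springy, not to be pressed), 0 out, 0.006 m fully in
- red_key_top (a point): centre of the top of the red key, 30 mm diameter, 12 mm above the hob's top
- timer: loose white round kitchen timer, 80 mm diameter, case 32 mm high, 0.2 to 0.4 kg, standing on the counter; origin under its centre, z up
- timer_plunger (a joint): travel of the timer's blue plunger, 0 up, 0.006 m fully down; over 0.0045 counts as down. About 4 N of friction, then it stays down
- timer_plunger_top (a point): centre of the top of the blue plunger, 36 mm diameter, 43 mm above the counter when up
- pan: open steel pan, 190 mm diameter, 60 mm high, two black side handles standing about 35 mm out along its +y and -y, loose on the hob's glass; origin under its centre
- tin: loose round brass tin, 80 mm diameter, 38 mm high, with a 24 mm lid knob up to 52 mm; origin under its centre
- mug: loose white mug, 76 mm diameter, 85 mm high, handle to its +y; origin under its centre
- jar: loose amber glass jar with steel cap, 56 mm diameter, 85 mm high; origin under its centre
- spatula: loose spatula lying on the counter towards the far right, wooden handle to its -x; origin under its middle
Mind the look-alikes: they are no part of the job. Leave any black, pink or turquoise look-alike of the timer alone.

How it is judged:
By the outcome, as a careful person would: the job done as asked, in the order asked, and still so for the second after the job is handed in, with the robot touching nothing.
It also fails if it takes over 43 s, if anything falls off the work surface, if the arm or the gripper's body presses on something with over 40 N, if the wrist force passes 120 N, or if a joint passes its speed limit or range.

## Robot

A 7-joint arm with a two-finger parallel gripper is mounted at the origin on the work surface. World frame = base frame: x ahead of the robot, y to its left, z up, the work surface at z = 0. Lengths are in mm, angles in rad, forces in N, time in s.
With the tool pointing down it reaches from about 400 to 900 mm from the base axis. Payload 5.6 kg.
Tool frame: the origin (TCP) lies midway between the tips of the shut fingers; the grasp point (between the pads) lies 19 mm behind it; z points along the fingers, y is the line along which they close (so a half turn about z gives the same grasp; the last joint's range is limited). The gripper opens to 92 mm and grips with 3 to 60 N. Pads are 20 mm wide; open, the fingers measure 128 mm over their backs; the gripper's body (75 mm by 189 mm) begins 69 mm behind the grasp point.
Start: joints at [-1.182, 0.468, -0.012, 1.603, 0.006, 1.071, -0.056], TCP at [272.069, 590.328, 214.592] pointing down, gripper open.
Joint ranges: [-2.53, 2.53], [-0.31, 2.02], [-1.57, 1.55], [0.28, 2.44], [-1.29, 4.43], [0.15, 1.84], [-2.92, 2.92]. Speed limits (rad/s): [2.57, 2.57, 3.14, 3.14, 3.14, 3.14, 3.14].

## Interface

Orientations are given as a rotation vector (axis times angle).
In Python, from cell import robot, grip, kin, viewer gives the robot as it stands. Calls block until the motion is done:
- robot.movep(position, orientation): joint-space move of the TCP to a pose.
- robot.servo_line(position, feed=150, rotation=None): straight line of the TCP; rotation=None keeps the orientation; feed is the mean speed in mm/s.
- robot.goto_joints(angles): joint-space move.
- grip(opening, newtons=None): opening from 0.0 (shut) to 1.0 (fully open); newtons is the grip in N (None keeps the last); returns when the fingers have stopped.
- robot.hold(seconds).
- kin.ik(position, orientation): joint angles nearest the present ones, or None.
- robot.observe(): the state.
- viewer.read_camera(name): name is "scene" or "top" or "wrist"; returns the picture (400x640x3 uint8, red, green, blue); there is no depth.
- viewer.camera_info(name): a dict with "camera_matrix" (3x3 intrinsics, pixels), "k1" (the pictures are not rectified: a ray, as slopes to the right and down, at radius r is drawn at 1 + k1 r^2 times it, then the intrinsics apply), "R" (3x3) and "t" (3): a world point X has camera coordinates R X + t. Camera axes: x right, y down, z forward; pixel columns grow to the right and rows downward; lengths in mm; the calibration is good to about 2 mm. A picture is of the moment at which its call begins: read the wrist's pose just before it. camera_info takes no time and is no camera call; for the wrist camera it gives the pose at the moment of the call.
A pose or a line that the arm cannot do raises robot.IKError and nothing moves.
- robot.job_done(): hands the job in; it is judged then, once.
Trained networks look in the newest picture that a camera, given by its name, has taken for a name from the list of things; names that differ only in an ending like _2 or _b are one class to them, and where a whole thing is asked for, a point or a joint stands for the part that bears it (a point fixed in the world has none). Each returns a list of dicts, best first, with "confidence" (0 to 1); they miss things now and then, are a little off and sometimes report something else, mostly with a low value. They report only what shows in the picture. A call takes as long as a camera call. They do not tell look-alikes from the thing itself.
- viewer.silhouettes(name, camera): "mask" (400x640 bool, what is visible of it).
- viewer.pinpoint(name, camera): "at" ([x, y, z] in mm, in the coordinates of the camera as it stood for that picture, good to about 4 mm: a listed point, or the origin of a listed thing).
The state is a dict: "t": time; "joints": joint angles; "joint_velocities": joint speeds; "joint_torque": joint torques, N m; "tcp_pos": TCP position; "tcp_rot": TCP orientation; "contact_force": force on the tool from outside, world axes, zero at the start; "wrist_torque": the same for the moment, N m; "grip_width": opening from 0.0 (shut) to 1.0 (fully open); "grip_force": force on a finger pad.
Only numpy, scipy, OpenCV 4.12 (cv2) and the standard library are available. Lean on these libraries where they do the work, as an engineer would, in place of code of your own. Each camera call takes 0.05 s, during which the arm holds its last target. There are 200 camera calls.

## Working session

There is one attempt and no reset: what is moved stays moved. The work goes in short steps, each a Python script; the robot and the scene stay as the last script left them, time stands still between calls to the robot, and variables do not carry over. Pictures are saved under pics/ and viewed, at most 10 in all, crops included, and the job is handed in when it is done.

```bash
mkdir -p pics
cat > h.py <<'E'
import numpy as np, cv2
from cell import robot, grip, kin, viewer
def world(cam,p):
    i=viewer.camera_info(cam); return np.array(i["R"]).T@(np.array(p)-np.array(i["t"]))
def save(cam,fn):
    im=viewer.read_camera(cam); cv2.imwrite("pics/"+fn,im[:,:,::-1]); return im
def pp(cam,names):
    for n in names:
        print(cam,n,[(np.round(world(cam,d["at"])).tolist(),round(d["confidence"],2)) for d in viewer.pinpoint(n,cam)[:4]])
E
python3 - <<'E'
from h import *
for c in ("scene","top"):
    save(c,c+"1.png")
    pp(c,["hob","rocker_far","green_key_top","red_key_top","timer_plunger_top"])
o=robot.observe();print(o["t"],o["tcp_rot"],o["contact_force"])
E
```

```text
scene hob []
scene rocker_far [([542.0, -128.0, 84.0], 0.43)]
scene green_key_top [([509.0, -34.0, 73.0], 0.6)]
scene red_key_top [([493.0, 59.0, 77.0], 0.38)]
scene timer_plunger_top [([290.0, 316.0, 49.0], 0.71), ([360.0, 170.0, 45.0], 0.61), ([421.0, 324.0, 47.0], 0.56), ([402.0, 449.0, 44.0], 0.43)]
top hob [([651.0, -12.0, 2.0], 0.66)]
top rocker_far [([544.0, -130.0, 79.0], 0.61), ([697.0, -6.0, 59.0], 0.6)]
top green_key_top [([507.0, -37.0, 71.0], 0.39)]
top red_key_top [([491.0, 51.0, 73.0], 0.63)]
top timer_plunger_top [([359.0, 170.0, 39.0], 0.65), ([293.0, 316.0, 46.0], 0.6), ([400.0, 445.0, 44.0], 0.5), ([425.0, 317.0, 39.0], 0.46)]
0.6 [6.73035932e-01 3.06863306e+00 1.53193708e-04] [-0.47615728  0.69117341 -0.22968035]
```

View pics/scene1.png

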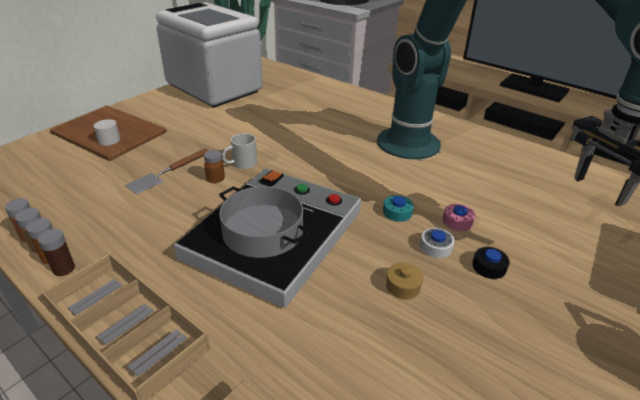

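View pics/top1.png

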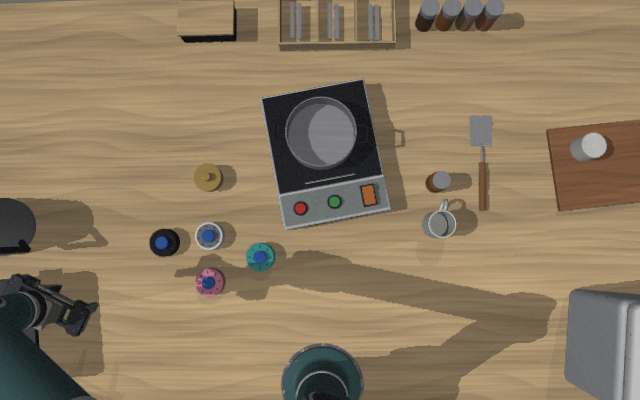

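The top view shows the white timer at pixel (208,236), which is about (423,320) mm. Teal is at (260,257), pink at (210,283) and black at (165,243). The strip, left to right, is red (300,208), green (334,201), rocker (369,195). Next is a close look with the wrist camera.

```bash
cat >> h.py <<'E'
def down(yaw): a=(yaw+np.pi)/2; return np.pi*np.array([np.cos(a),np.sin(a),0])
E
python3 - <<'E'
from h import *
grip(0.0)
robot.movep([423,318,200],down(0.17)); save("wrist","w1.png"); pp("wrist",["timer_plunger_top"])
robot.movep([480,-60,240],down(0.17)); save("wrist","w2.png"); pp("wrist",["rocker_far","green_key_top","red_key_top"])
o=robot.observe();print(o["t"],o["tcp_pos"],o["contact_force"],o["joints"])
a=cv2.imread("pics/w1.png");b=cv2.imread("pics/w2.png");cv2.imwrite("pics/w.png",cv2.resize(np.vstack([a,b]),(480,600)))
E
```

```text
wrist timer_plunger_top [([366.0, 174.0, 43.0], 0.87), ([405.0, 450.0, 39.0], 0.83), ([419.0, 314.0, 37.0], 0.81), ([287.0, 310.0, 40.0], 0.63)]
wrist rocker_far [([544.0, -127.0, 77.0], 0.83)]
wrist green_key_top [([512.0, -38.0, 65.0], 0.9)]
wrist red_key_top [([499.0, 58.0, 70.0], 0.74)]
4.875 [480.14196528 -58.94719914 239.82506737] [-0.59968808  1.07206401  0.29097352] [-0.12955369  0.15204314  0.20271657  1.98225665 -0.03612482  1.01093611
  1.83284631]
```

View pics/w.png

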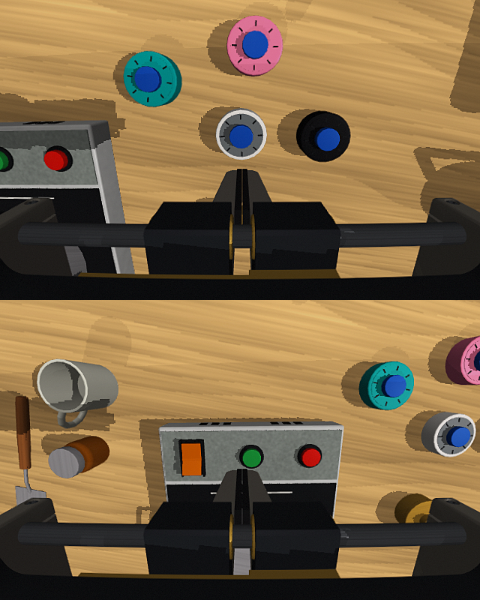

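The wrist view agrees: the rocker is the leftmost control, green is in the middle, red is on the right, and the white timer sits at w1 (240,135). Pressing the rocker now, watching the force.

```bash
cat >> h.py <<'E'
def press(x,y,ztop,zend,fmax=15,yaw=0.16):
    robot.movep([x,y,ztop+35],down(yaw)); robot.servo_line([x,y,ztop+6],feed=100)
    robot.hold(.1); f0=np.array(robot.observe()["contact_force"]); z=ztop+6; log=[]
    while z>zend:
        z-=1; robot.servo_line([x,y,z],feed=30); o=robot.observe(); f=o["contact_force"]-f0
        log.append((z,round(o["tcp_pos"][2],1),np.round(f,1).tolist()))
        if f[2]>fmax: break
    print(*log,sep="\n"); robot.servo_line([x,y,ztop+50],feed=120); print(robot.observe()["t"])
E
python3 - <<'E'
from h import *
press(541.5,-128,80,72.5)
robot.movep([480,-90,220],down(0.16)); im=save("wrist","w3.png"); pp("wrist",["rocker_far"])
E
```

```text
(85, np.float64(85.3), [-0.1, 0.8, 0.8])
(84, np.float64(83.9), [0.7, 1.5, 0.7])
(83, np.float64(82.9), [-0.1, 0.8, 0.2])
(82, np.float64(82.1), [1.3, 0.9, 1.4])
(81, np.float64(81.1), [0.5, 1.2, 1.2])
(80, np.float64(80.0), [1.0, 0.5, 2.1])
(79, np.float64(78.9), [1.9, 0.3, 2.0])
(78, np.float64(77.9), [1.5, 0.7, 1.6])
(77, np.float64(76.9), [1.6, 0.3, 2.0])
(76, np.float64(75.9), [0.5, 1.3, 2.1])
(75, np.float64(74.9), [1.5, 0.4, 2.8])
(74, np.float64(74.0), [2.0, 1.7, 2.6])
(73, np.float64(73.9), [-1.3, 1.4, 10.1])
(72, np.float64(73.8), [-3.5, 1.4, 17.0])
10.2167
wrist rocker_far [([546.0, -130.0, 69.0], 0.96)]
```

View pics/w3.png

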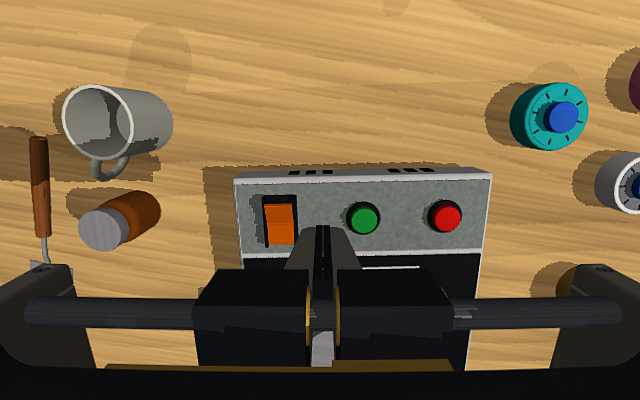

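The rocker hit its hard stop at z 73.9, so it is on. In the picture at (280,222) the near half now stands up. Next are the green key and then the timer.

Run:
```python
from h import *
press(509.5,-37,72,63.5)
robot.servo_line([505,-37,180],feed=200); robot.movep([430,300,150],down(0.16))
press(421.5,317.5,43,34.5)
robot.servo_line([421.5,317.5,200],feed=150)
save("wrist","w4.png"); pp("wrist",["timer_plunger_top"])
robot.movep([480,-60,220],down(0.16)); save("wrist","w5.png"); print(robot.observe()["t"])
a=cv2.imread("pics/w4.png");b=cv2.imread("pics/w5.png");cv2.imwrite("pics/wb.png",cv2.resize(np.vstack([a,b]),(480,600)))
```

```text
(77, np.float64(77.3), [-0.4, -0.0, -0.8])
(76, np.float64(75.9), [0.3, 0.1, 0.3])
(75, np.float64(74.9), [0.3, -0.3, 0.2])
(74, np.float64(73.9), [-0.2, 0.1, 0.4])
(73, np.float64(72.9), [-0.0, -1.0, -0.4])
(72, np.float64(72.0), [-1.0, 0.0, 0.5])
(71, np.float64(71.1), [0.2, -0.4, 2.4])
(70, np.float64(70.0), [-0.4, -0.1, 2.6])
(69, np.float64(69.0), [0.1, -0.2, 2.7])
(68, np.float64(67.9), [0.7, -0.8, 1.8])
(67, np.float64(66.9), [1.1, -0.9, 2.8])
(66, np.float64(66.4), [-0.5, -0.3, 6.3])
(65, np.float64(66.3), [-4.1, -0.2, 16.1])
15.8417
(48, np.float64(48.3), [0.5, 0.2, -0.6])
(47, np.float64(46.9), [0.7, 0.8, -0.6])
(46, np.float64(45.9), [0.6, 0.3, -0.5])
(45, np.float64(44.9), [-0.4, -0.5, -0.9])
(44, np.float64(43.9), [-0.1, -0.1, -0.2])
(43, np.float64(43.0), [0.2, 1.4, 0.5])
(42, np.float64(42.1), [-0.6, 0.1, 3.3])
(41, np.float64(41.0), [0.1, 0.2, 3.1])
(40, np.float64(40.0), [-0.1, 0.1, 1.4])
(39, np.float64(38.9), [0.8, -0.1, 2.7])
(38, np.float64(37.9), [0.9, -0.6, 1.7])
(37, np.float64(37.4), [-0.1, 0.4, 5.9])
(36, np.float64(37.3), [-1.9, -2.9, 15.2])
22.4083
wrist timer_plunger_top [([364.0, 172.0, 39.0], 0.93), ([287.0, 311.0, 41.0], 0.67), ([408.0, 448.0, 44.0], 0.64), ([422.0, 316.0, 34.0], 0.61)]
24.85
```

View pics/wb.png

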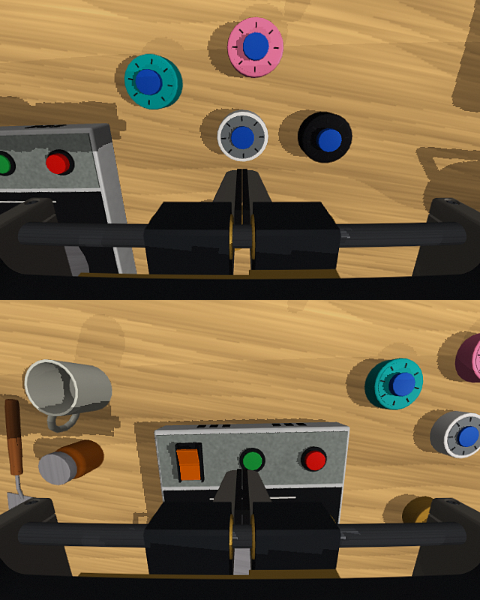

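The green key and the plunger both reached their stops. The white timer hasn't moved (240,137), the rocker is still on (190,462), and nothing is being touched.

```bash
python3 -c "
from h import *
print(robot.job_done())"
```

```text
the job is handed in; nothing more can be done
None
```

The job is handed in: I pressed the rocker on, then the green key in, then the white timer's plunger down, each to its stop and in the order asked, by about 25 s on the robot clock, with the timer still in place.

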